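# Load the transformer carrier and hold it up level

### The job

Seat the loose black transformer block in the empty pocket of the blue-and-aluminium carrier, all the way down, with its brass tab through the pocket's slot and pointing to the carrier's yellow end like the tab of the block already there, and let go of it. Then take the carrier by its orange handle and lift it, level, at least 10 cm off the bench with both blocks in place; finish while still holding it there, steady and level, touching only the carrier. Leave everything else on the bench where it is.

Things in the scene. Friction and masses are not known exactly. Their poses are not given: they have to be found in the camera images.
- carrier: carrier on the bench, about 0.6 kg loaded, nearly balanced: aluminium plate 80 x 260 x 5 mm (own x, y, z), origin at the centre of its underside, z up; yellow strip at its +y end. Two alike pockets with 4 mm blue walls, tops 17 mm above the underside, centred at own x = 0, y = -78 mm (empty) and +78 mm (holds a block)
- handle (a point): middle of the carrier's handle, 80 mm above the underside over the centre of the plate: a level orange bar along the carrier's x axis, 16 mm wide (y), 14 mm tall, 60 mm clear between the two blue posts (10 x 14 mm) at its ends. Axes as the carrier's
- empty_pocket (a point): middle of the empty pocket's floor (the plate's top, 5 mm above the carrier's underside, own y = -78 mm). Axes as the carrier's. The pocket is 36 (x) by 70 (y) mm inside, walls 12 mm above the floor; the +y end wall has a 20 mm wide slot in the middle for the tab, each side wall a 46 mm long gap in the middle for a finger
- loose_block_centre (a point): loose block, standing on the bench, about 0.16 kg: black potted block 30 x 64 x 40 mm (own x, y, z), white label on top; a brass tab 14 wide, 4 thick sticks 14 mm out of its +y end, 2 to 6 mm above its underside. Own y points to the tab, z up. This point: middle of the block without tab, 20 mm above its underside
- loose_block_tab (a point): end of the loose block's tab: 46 mm along +y from the block's middle, 4 mm above its underside
- loose_block: the loose block; origin at the middle of its underside, axes as above
- seated_block_centre (a point): block already seated in the carrier's +y pocket: the same black potted block 30 x 64 x 40 mm (own x, y, z), white label on top; a brass tab 14 wide, 4 thick sticks 14 mm out of its +y end, 2 to 6 mm above its underside. Own y points to the tab, z up. This point: middle of the block without tab, 20 mm above its underside
- seated_block_tab (a point): end of the seated block's tab, 46 mm along +y from its middle
- seated_block: the seated block; origin at the middle of its underside
- solder_reel: bystander: solder reel, grey metal, 60 across, 46 tall, standing on end (mm); origin on its underside or axis
- solder_pump: bystander: blue desoldering pump lying down, 220 long, 24 thick (mm); origin on its underside or axis
- multimeter: bystander: orange multimeter lying flat, 185 x 88 x 45 (mm); origin on its underside or axis
- screw_box: bystander: open wooden box of screws, 110 x 85 x 45 (mm); origin on its underside or axis
- flux_bottle: bystander: white round bottle with red cap, 54 across, 130 tall (mm); origin on its underside or axis
- screwdriver: bystander: yellow-handled screwdriver lying on the bench, about 200 long (mm); origin on its underside or axis
- heat_sink: bystander: green component with aluminium fins, 50 x 50 x 42 (mm); origin on its underside or axis
Not all that is in view belongs to the job. Leave any pink look-alike of the loose_block alone.

How it is judged:
On the way:
1. the loose block is fully seated in the empty pocket, tab through the slot towards the yellow end, and let go, with the carrier still on the bench (x of loose_block_centre in the frame of carrier between -0.006 and 0.006 m and y of loose_block_centre in the frame of carrier between -0.084 and -0.072 m and z of loose_block_centre in the frame of carrier between 0.021 and 0.0285 m and y of loose_block_tab in the frame of carrier above -0.04 m and x of seated_block_centre in the frame of carrier between -0.006 and 0.006 m and y of seated_block_centre in the frame of carrier between 0.072 and 0.084 m and z of seated_block_centre in the frame of carrier between 0.021 and 0.0285 m and y of seated_block_tab in the frame of carrier above 0.116 m and contact force between the fingers and loose_block below 0.1 N and height (world z) of carrier below 0.01 m), for 0.2 s.
At the end, for the whole second after the job is handed in: Gripped (over 2 N): carrier underside over 90 mm up, tilt under 0.09 rad, under 20 mm/s and 0.1 rad/s, no bystander touched; both blocks within 3.5 mm of the pocket floors and 6 mm of the centres, tabs to the yellow end, not touched by the fingers (x of loose_block_centre in the frame of carrier between -0.006 and 0.006 m and y of loose_block_centre in the frame of carrier between -0.084 and -0.072 m and z of loose_block_centre in the frame of carrier between 0.021 and 0.0285 m and y of loose_block_tab in the frame of carrier above -0.04 m and x of seated_block_centre in the frame of carrier between -0.006 and 0.006 m and y of seated_block_centre in the frame of carrier between 0.072 and 0.084 m and z of seated_block_centre in the frame of carrier between 0.021 and 0.0285 m and y of seated_block_tab in the frame of carrier above 0.116 m and height (world z) of carrier above 0.09 m and angle between carrier's own z axis and vertical below 0.09 rad and linear speed of carrier below 0.02 m/s and angular speed of carrier below 0.1 rad/s and contact force between the fingers and carrier above 2 N and contact force between the fingers and loose_block below 0.1 N and contact force between the fingers and seated_block below 0.1 N and contact force between carrier and solder_reel below 0.1 N and contact force between carrier and solder_pump below 0.1 N and contact force between carrier and multimeter below 0.1 N and contact force between carrier and screw_box below 0.1 N and contact force between carrier and flux_bottle below 0.1 N and contact force between carrier and screwdriver below 0.1 N and contact force between carrier and heat_sink below 0.1 N); the arm keeps its last pose, push and grip.
It fails at once if the carrier is tipped by more than 20 degrees (angle between carrier's own z axis and vertical above 0.35 rad).
It fails at once if a bystander is moved by more than 30 mm (distance of any of solder_reel, solder_pump, multimeter, screw_box, flux_bottle, screwdriver, heat_sink from where it was at the start of the episode above 0.03 m).
It also fails if it takes over 45 s, if anything falls off the work surface, if the arm or the gripper's body presses on something with over 40 N, if the wrist force passes 120 N, or if a joint passes its speed limit or range.

### The arm

A 7-joint arm with a two-finger parallel gripper is mounted at the origin on the work surface. World frame = base frame: x ahead of the robot, y to its left, z up, the work surface at z = 0. Lengths are in m, angles in rad, forces in N, time in s.
With the tool pointing down it reaches from about 0.425 to 0.875 m from the base axis. Payload 8.4 kg.
Tool frame: the origin (TCP) lies midway between the tips of the shut fingers; the grasp point (between the pads) lies 19 mm behind it; z points along the fingers, y is the line along which they close (so a half turn about z gives the same grasp; the last joint's range is limited). The gripper opens to 85 mm and grips with 20 to 120 N. Pads are 22 mm wide; open, the fingers measure 114 mm over their backs; the gripper's body (76 mm by 85 mm) begins 54 mm behind the grasp point. The pads swing forward as they close: fully open they stand 13 mm farther back than shut.
Start: joints at [1.203, 0.333, 0.04, 1.465, -0.013, 1.343, -0.059], TCP at [0.173, -0.627, 0.231] pointing down, gripper open.
Joint ranges: [-2.58, 2.58], [-0.38, 2.09], [-1.3, 1.39], [0.25, 2.4], [-1.5, 4.64], [0.08, 2.09], [-2.65, 2.65]. Speed limits (rad/s): [2.22, 2.22, 2.79, 2.79, 3.14, 3.14, 3.14].

### API

Orientations are given as a rotation vector (axis times angle).
In Python, from station import * gives the robot as it stands.
- The arm moves only by the tool move_arm, never from a script. Its arguments are lists of equal length, an entry for each row: "hand": the finger opening in cm, from 0 to 8.54; "translation": the shift along the tool's x, y, z in cm, a list of three; "angular": the turn, a rotation vector about the tool's x, y, z in rad, a list of three. A call has 1 to 20 rows; each row is the pose to reach, as a shift and turn from the pose commanded when the call began, along the tool's axes at that moment; what a row does not reach only later rows make up. A row lasts 1/12 s, in which the tool goes at most 41.7 mm and 7.16 degrees, less where a joint would pass 70% of its speed; a pose out of reach is approached as far as the arm can. A call with a gripper value outside its range is refused whole. The fingers move at their own pace and stop on an object; "grip_force" is the grip in N (left out, the last holds). Time passes only in rows, so rows that repeat a pose let the fingers close. It gives the time, the measured TCP pose, the force, the opening and the grip force at its end, in the units of the state.
- observe(): the state, without advancing time (a new reading comes with each control period).
- capture(name): name is "side" or "top"; returns a dict with "pixels" (384x512x3 uint8, blue, green, red), "mtx" (3x3 intrinsics, pixels), "pose" (4x4, takes a point from camera to world coordinates). Camera axes: x right, y down, z forward; pixel columns grow to the right and rows downward; lengths in m; the calibration is good to about 2 mm. A picture is of the moment at which its call begins. There is no depth.
- sign_off(): hands the job in; it is judged then, once.
Trained networks look in a picture, given as the dict that the camera call returned (one of the last four; its "shot" number tells which), for a name from the list of things; names that differ only in an ending like _2 or _b are one class to them, and where a whole thing is asked for, a point or a joint stands for the part that bears it (a point fixed in the world has none). Each returns a list of dicts, best first, with "p" (0 to 1); they miss things now and then, are a little off and sometimes report something else, mostly with a low value. They report only what shows in the picture. A call takes as long as a camera call. They do not tell look-alikes from the thing itself.
- outline_of(picture, target): "mask" (384x512 bool, what is visible of it) and "rect" ([left, top, right, bottom] in pixels, round what is visible of it).
The state is a dict: "time_s": time; "qpos": joint angles; "qvel": joint speeds; "joint_torque": joint torques, N m; "eef_pos": TCP position; "ee_rot": TCP orientation; "contact_force": force on the tool from outside, world axes, zero at the start; "torque": the same for the moment, N m; "gripper_width": finger opening in m; "grip_force": force on a finger pad.
Only numpy, scipy, OpenCV 4.12 (cv2) and the standard library are available. Lean on these libraries where they do the work, as an engineer would, in place of code of your own. Each camera call takes 0.05 s, during which the arm holds its last target. There are 200 camera calls.

## Working session

There is one attempt and no reset: what is moved stays moved. The work goes in short steps, Python scripts to look and compute and a tool call to move; the robot and the scene stay as the last step left them, time stands still between calls to the robot, and variables do not carry over. Pictures are saved under pics/ and viewed, at most 10 in all, crops included, and the job is handed in when it is done.

Besides the shell and the picture viewer there is one more tool, called by a JSON object that holds its "op" and its "data", one argument or row to a line. move_arm: Moves the arm, as the interface text tells. Its arguments: {"type":"object","properties":{"hand":{"type":"array","items":{"type":"number"}},"translation":{"type":"array","items":{"type":"array","items":{"type":"number"}}},"angular":{"type":"array","items":{"type":"array","items":{"type":"number"}}},"grip_force":{"type":"number"}},"required":["hand","translation","angular"]}

```bash
mkdir -p pics; ls; python3 - <<'E'
from station import *
import cv2,numpy as np
s=observe(); print({k:np.round(v,3) for k,v in s.items()})
for n in ("side","top"):
    p=capture(n); cv2.imwrite(f"pics/{n}0.png",p["pixels"]); print(n,p["shot"],p["mtx"].round(1).tolist(),p["pose"].round(3).tolist())
    for t in ("carrier","loose_block","seated_block","handle","empty_pocket"):
        try: print(t,[(round(d["p"],2),d["rect"]) for d in outline_of(p,t)])
        except Exception as e: print(t,e)
E
```

```text
pics
{'time_s': np.float64(0.0), 'qpos': array([ 1.203,  0.334,  0.04 ,  1.466, -0.013,  1.343, -0.059]), 'qvel': array([-0.   ,  0.   ,  0.   ,  0.001,  0.001, -0.002,  0.   ]), 'joint_torque': array([-1.0000e-03, -6.5857e+01,  1.3650e+00, -4.0558e+01,  1.7000e-02,
        1.2000e-02,  0.0000e+00]), 'eef_pos': array([ 0.172, -0.626,  0.23 ]), 'ee_rot': array([-3.112e+00, -4.210e-01,  1.000e-03]), 'contact_force': array([-1.003,  0.827, -0.458]), 'torque': array([0.018, 0.002, 0.013]), 'grip_force': np.float64(0.0), 'gripper_width': np.float64(0.085)}
side 1 [[364.5, 0.0, 251.7], [0.0, 364.5, 193.9], [0.0, 0.0, 1.0]] [[-0.952, -0.203, 0.228, 0.267], [-0.305, 0.591, -0.747, 0.918], [0.017, -0.78, -0.625, 0.824], [0.0, 0.0, 0.0, 1.0]]
carrier [(0.6, [207.1, 204.9, 255.3, 265.0])]
loose_block [(0.53, [296.4, 141.7, 309.8, 157.6])]
seated_block [(0.7, [145.5, 271.8, 174.4, 314.5]), (0.66, [217.5, 233.5, 234.3, 260.0]), (0.37, [275.6, 148.5, 286.9, 165.4])]
handle [(0.77, [206.0, 204.6, 254.4, 267.6]), (0.29, [274.1, 146.1, 287.6, 165.6])]
empty_pocket [(0.83, [209.6, 207.4, 255.1, 268.4])]
top 2 [[417.4, 0.0, 254.1], [0.0, 417.4, 192.1], [0.0, 0.0, 1.0]] [[-0.028, -0.992, 0.124, 0.366], [-1.0, 0.027, -0.009, 0.052], [0.006, -0.125, -0.992, 1.403], [0.0, 0.0, 0.0, 1.0]]
carrier [(0.56, [185.5, 172.4, 258.8, 204.0]), (0.52, [188.4, 181.3, 210.1, 194.5])]
loose_block [(0.78, [370.1, 211.7, 394.7, 226.0]), (0.77, [345.2, 190.5, 373.7, 202.8]), (0.42, [372.1, 252.4, 411.2, 263.5]), (0.24, [114.7, 152.1, 138.0, 170.2])]
seated_block [(0.49, [187.1, 182.2, 208.3, 193.3])]
handle [(0.69, [183.5, 173.1, 260.1, 200.4])]
empty_pocket []
```

```bash
python3 - <<'E'
import cv2
for n in ("side","top"):
    i=cv2.imread(f"pics/{n}0.png"); cv2.imwrite(f"pics/{n}0b.png",cv2.resize(i,(768,576),interpolation=cv2.INTER_CUBIC))
E
```

```text
(no output)
```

View pics/side0b.png

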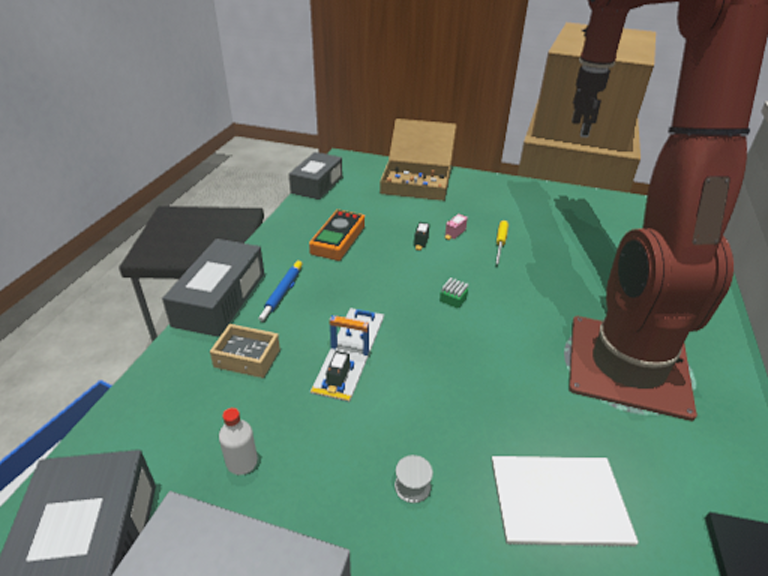

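View pics/top0b.png

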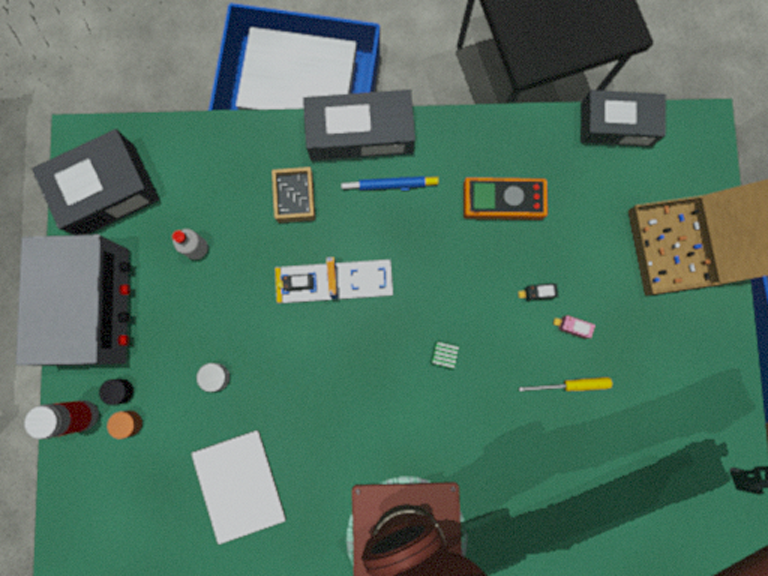

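The black block at top px (361,195) / side (281,155) is the loose one. The pink one at top (385,218) / side (305,149) is the look-alike. I'll confirm this in an enlarged crop.

```bash
cat > fit.py <<'E'
import cv2,numpy as np
from scipy.optimize import minimize
from scipy.spatial.transform import Rotation as R
S=8
def box(x0,x1,y0,y1,z0,z1): return np.array([[x,y,z] for x in(x0,x1) for y in(y0,y1) for z in(z0,z1)],float)/1000
BLOCK=[box(-15,15,-32,32,0,40),box(-7,7,32,46,2,6)]
CARR=[box(-40,40,-130,130,0,5),box(-40,-30,-7,7,5,87),box(30,40,-7,7,5,87),box(-40,40,-8,8,73,87)]
SEAT=[b+[0,.078,.005] for b in BLOCK]
LOOSE=[b+[0,-.078,.005] for b in BLOCK]
def proj(p,P):
    T=np.linalg.inv(p["pose"]); c=P@T[:3,:3].T+T[:3,3]; u=c@p["mtx"].T; return u[:,:2]/u[:,2:]
def place(P,q): # x,y,yaw,z
    return R.from_euler('z',q[2]).apply(P)+[q[0],q[1],q[3]]
def render(p,boxes,q,roi):
    l,t,r,b=roi; im=np.zeros(((b-t)*S,(r-l)*S),np.uint8)
    for B in boxes:
        h=cv2.convexHull(((proj(p,place(B,q))+.5-[l,t])*S-.5).astype(np.float32))
        cv2.fillConvexPoly(im,np.round(h*16).astype(np.int32),255,cv2.LINE_AA,4)
    return cv2.resize(im,(r-l,b-t),interpolation=cv2.INTER_AREA)/255.
def fg(p,roi):
    l,t,r,b=roi; c=p["pixels"][t:b,l:r].astype(float); B,G,Rr=c[...,0],c[...,1],c[...,2]
    # green bench: G dominates both, with red far below green
    f=(Rr/np.maximum(G,1)); return np.clip((np.maximum(f,(B/np.maximum(G,1)-.55)*1.1+.2)-.35)/.4,0,1)
def fit(views,boxes,q0,free=(0,1,2)):
    free=list(free)
    def cost(v):
        q=np.array(q0,float); q[free]=v
        return sum(((render(p,boxes,q,roi)-m)**2).sum() for p,roi,m in views)
    v0=np.array(q0,float)[free]; st=np.array([.006,.006,.06,.006])[free]
    for _ in range(2):
        r=minimize(cost,v0,method="Nelder-Mead",options=dict(initial_simplex=np.vstack([v0]+[v0+np.eye(len(free))[i]*st[i] for i in range(len(free))]),xatol=1e-4,fatol=1e-2)); v0=r.x
    q=np.array(q0,float); q[free]=r.x; return q,r.fun
def ray(p,uv,z):
    d=p["pose"][:3,:3]@np.linalg.solve(p["mtx"],[*uv,1]); o=p["pose"][:3,3]; return o+d*(z-o[2])/d[2]
E
python3 - <<'E'
from station import *
from fit import *
P={n:capture(n) for n in("side","top")}
q=lambda n,uv,z: ray(P[n],uv,z).round(3)
print("block",q("top",(361,195),.04),q("side",(281,155),.02)); print("handle",q("top",(221,187),.08),q("side",(233,216),.08))
def crop(n,l,t,r,b,w,h): return cv2.resize(P[n]["pixels"][t:b,l:r],(w,h),interpolation=cv2.INTER_CUBIC)
a=np.hstack([crop("top",335,175,405,235,400,300*400//350),crop("side",265,130,325,181,400,342)])
b=np.hstack([crop("top",178,165,268,209,400,200),crop("side",200,200,262,231,400,200)])
cv2.imwrite("pics/crop1.png",np.vstack([a,b]))
m=[fg(P["top"],(335,175,405,235)),fg(P["side"],(265,130,325,181)),fg(P["top"],(178,165,268,209)),fg(P["side"],(200,200,262,275))]
f=lambda i:cv2.resize((i*255).astype(np.uint8),(400,300),interpolation=cv2.INTER_NEAREST)
cv2.imwrite("pics/masks1.png",np.vstack([np.hstack([f(m[0]),f(m[1])]),np.hstack([f(m[2]),f(m[3])])]))
E
```

```text
block [ 0.518 -0.312  0.04 ] [ 0.524 -0.322  0.02 ]
handle [0.551 0.145 0.08 ] [0.559 0.15  0.08 ]
```

View pics/crop1.png

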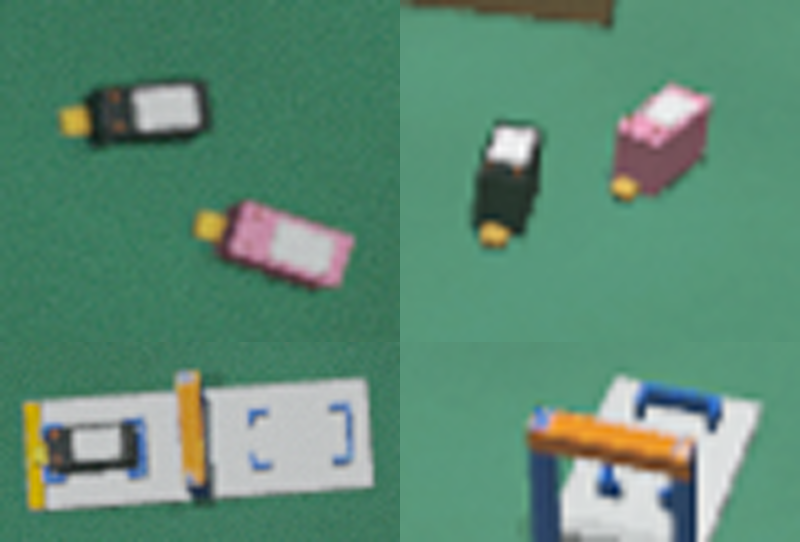

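View pics/masks1.png

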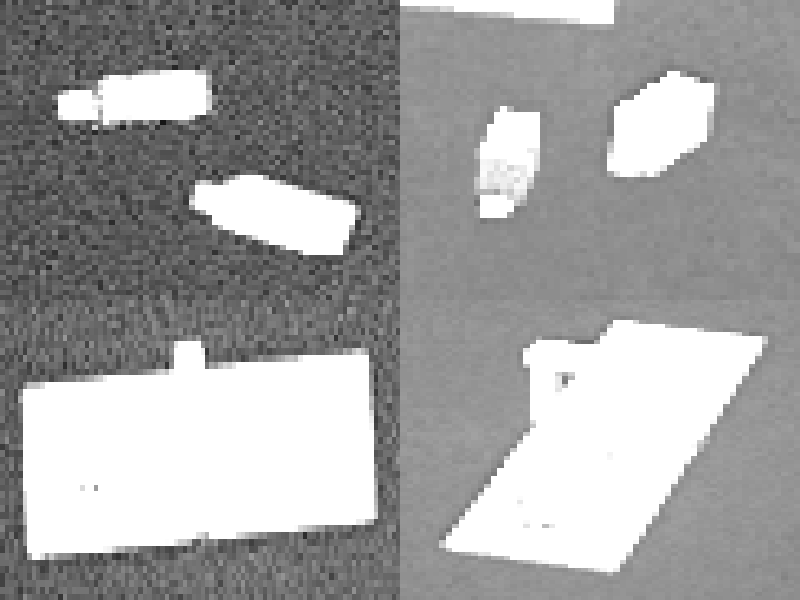

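The crop confirms it: the black block with label and brass tab pointing image-left (top crop) is the loose one, the pink one lies below right of it. The carrier's yellow end is also image-left, with the empty pocket on the right. Now I'll fit poses jointly from both views.

```bash
sed -i 's/-.35)\/.4,0,1)/-.6)\/.15,0,1)/' fit.py; cat >> fit.py <<'E'
def views(P,rois): return [(P[n],roi,fg(P[n],roi)) for n,roi in rois.items()]
E
python3 - <<'E'
from station import *
from fit import *
P={n:capture(n) for n in("side","top")}
rb={"top":(338,182,376,206),"side":(272,135,291,174)}
rc={"top":(178,165,268,209),"side":(200,200,262,275)}
for nm,rois,bx,q0 in (("block",rb,BLOCK,[.52,-.315,0,0]),("carrier",rc,CARR+SEAT,[.555,.147,0,0])):
    print(nm,"joint+z",*fit(views(P,rois),bx,q0,(0,1,2,3)))
    for k in rois: print(nm,k,*fit(views(P,{k:rois[k]}),bx,q0))
    print(nm,"joint",*fit(views(P,rois),bx,q0))
E
```

```text
block joint+z [ 0.52343244 -0.31355928  0.0928454  -0.00275328] 42.28466035100105
block top [ 0.5231913  -0.31257024  0.08282689  0.        ] 27.566872653785744
block side [ 0.52219838 -0.31049753  0.12450368  0.        ] 13.892693545491358
block joint [ 0.52299885 -0.31260093  0.09725492  0.        ] 43.73728738850045
carrier joint+z [0.56149645 0.1477534  0.04330474 0.00097395] 124.83133382688342
carrier top [0.56202581 0.14691354 0.0369946  0.        ] 92.37501855683041
carrier side [0.56140185 0.14761142 0.04262724 0.        ] 33.02943296813887
carrier joint [0.56151721 0.14726918 0.04299535 0.        ] 126.83107540422742
```

```bash
cat > go.py <<'E'
import sys,numpy as np
from station import *
from scipy.spatial.transform import Rotation as R
def to(x,y,z,th):
    s=observe(); C=R.from_rotvec(s["ee_rot"]); yv=np.array([np.cos(th),np.sin(th),0]); zv=np.array([0,0,-1.])
    T=R.from_matrix(np.c_[np.cross(yv,zv),yv,zv])
    print("t",round(float(s["time_s"]),2),"pos",s["eef_pos"].round(4),"F",s["contact_force"].round(1),"w",round(float(s["gripper_width"]),4),"g",round(float(s["grip_force"]),1))
    print("trans cm",(C.inv().apply(np.array([x,y,z])-s["eef_pos"])*100).round(2),"ang",(C.inv()*T).as_rotvec().round(3))
if __name__=="__main__": to(*map(float,sys.argv[1:5]))
E
python3 go.py .523 -.3125 .15 .093
```

```text
t 0.8 pos [ 0.1726 -0.6266  0.2313] F [-0.3  0.  -0.4] w 0.0854 g 0.0
trans cm [ 42.12 -20.98   8.13] ang [ 0.    -0.    -1.395]
```

{"op": "move_arm", "data": {
  "hand": [5.5,5.5,5.5,5.5,5.5,5.5,5.5,5.5,5.5,5.5,5.5,5.5,5.5,5.5,5.5,5.5,5.5,5.5],
  "translation": [
    [42.1,-21,8.1],
    [42.1,-21,8.1],
    [42.1,-21,8.1],
    [42.1,-21,8.1],
    [42.1,-21,8.1],
    [42.1,-21,8.1],
    [42.1,-21,8.1],
    [42.1,-21,8.1],
    [42.1,-21,8.1],
    [42.1,-21,8.1],
    [42.1,-21,8.1],
    [42.1,-21,8.1],
    [42.1,-21,8.1],
    [42.1,-21,8.1],
    [42.1,-21,8.1],
    [42.1,-21,8.1],
    [42.1,-21,8.1],
    [42.1,-21,8.1]
  ],
  "angular": [
    [0,0,-1.395],
    [0,0,-1.395],
    [0,0,-1.395],
    [0,0,-1.395],
    [0,0,-1.395],
    [0,0,-1.395],
    [0,0,-1.395],
    [0,0,-1.395],
    [0,0,-1.395],
    [0,0,-1.395],
    [0,0,-1.395],
    [0,0,-1.395],
    [0,0,-1.395],
    [0,0,-1.395],
    [0,0,-1.395],
    [0,0,-1.395],
    [0,0,-1.395],
    [0,0,-1.395]
  ],
  "grip_force": 40
}}

```text
time_s: 2.3
eef_pos: [0.522, -0.3136, 0.1506]
ee_rot: [2.118, 2.32, -0.001]
contact_force: [0.5, 0.5, -0.6]
gripper_width: 0.0551
grip_force: 0.0
```

```bash
python3 go.py .523 -.3125 .012 .093; python3 - <<'E'
from station import *
import cv2,numpy as np
P={n:capture(n)["pixels"] for n in("side","top")}
a=cv2.resize(P["top"][160:235,325:425],(480,360),interpolation=cv2.INTER_CUBIC);b=cv2.resize(P["side"][100:190,250:320],(280,360),interpolation=cv2.INTER_CUBIC)
cv2.imwrite("pics/above.png",np.hstack([a,b]))
E
```

```text
t 2.3 pos [ 0.522  -0.3136  0.1506] F [ 0.5  0.5 -0.6] w 0.0551 g 0.0
trans cm [ 0.11  0.11 13.86] ang [-0.     0.001 -0.002]
```

View pics/above.png

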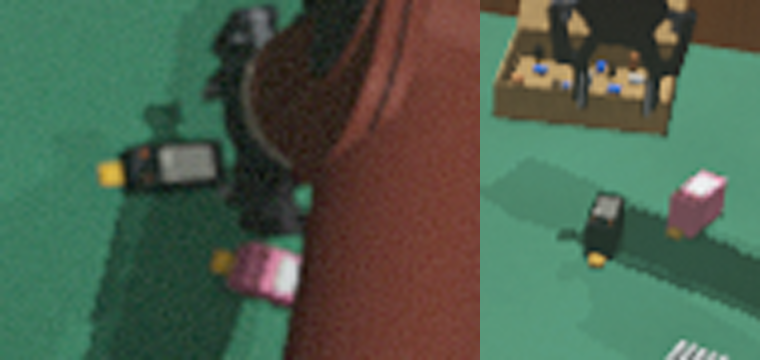

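The picture shows the open fingers above the black block (top crop (170,165), side crop (603,228)). The gripper appears shifted right because it is higher up. The pink one is clear of the fingers.

{"op": "move_arm", "data": {
  "hand": [5.5,5.5,5.5,5.5,5.5,5.5,5.5,3,2.5,2.5,2.5,2.5,2.5,2.5],
  "translation": [
    [0.1,0.1,3.5],
    [0.1,0.1,7],
    [0.1,0.1,10],
    [0.1,0.1,12],
    [0.1,0.1,13.2],
    [0.1,0.1,13.9],
    [0.1,0.1,13.9],
    [0.1,0.1,13.9],
    [0.1,0.1,13.9],
    [0.1,0.1,13.9],
    [0.1,0.1,13.9],
    [0.1,0.1,13.9],
    [0.1,0.1,13.9],
    [0.1,0.1,13.9]
  ],
  "angular": [
    [0,0,0],
    [0,0,0],
    [0,0,0],
    [0,0,0],
    [0,0,0],
    [0,0,0],
    [0,0,0],
    [0,0,0],
    [0,0,0],
    [0,0,0],
    [0,0,0],
    [0,0,0],
    [0,0,0],
    [0,0,0]
  ]
}}

```text
time_s: 3.57
eef_pos: [0.5247, -0.312, 0.0131]
ee_rot: [2.114, 2.32, 0.001]
contact_force: [-1.5, 0.5, 7.3]
gripper_width: 0.0293
grip_force: 40.7
```

{"op": "move_arm", "data": {
  "hand": [2.5,2.5,2.5,2.5,2.5,2.5,2.5],
  "translation": [
    [0,0,-1],
    [0,0,-4],
    [0,0,-8],
    [0,0,-12],
    [0,0,-14],
    [0,0,-14],
    [0,0,-14]
  ],
  "angular": [
    [0,0,0],
    [0,0,0],
    [0,0,0],
    [0,0,0],
    [0,0,0],
    [0,0,0],
    [0,0,0]
  ]
}}

```text
time_s: 4.15
eef_pos: [0.5242, -0.3116, 0.1532]
ee_rot: [2.114, 2.32, 0.001]
contact_force: [-0.4, 0.5, -1.8]
gripper_width: 0.0292
grip_force: 39.8
```

```bash
python3 go.py .565 .0693 .15 .0425
```

```text
t 4.15 pos [ 0.5242 -0.3116  0.1532] F [-0.4  0.5 -1.8] w 0.0292 g 39.8
trans cm [37.55  7.6   0.27] ang [0.002 0.002 0.05 ]
```

{"op": "move_arm", "data": {
  "hand": [2.5,2.5,2.5,2.5,2.5,2.5,2.5,2.5,2.5,2.5,2.5,2.5,2.5,2.5],
  "translation": [
    [2,0.4,0],
    [5,1,0],
    [9,1.8,0],
    [13,2.6,0],
    [17,3.4,0],
    [21,4.2,0],
    [25,5,0],
    [29,5.8,0],
    [32.5,6.6,0],
    [35,7.1,0],
    [36.8,7.4,0],
    [37.5,7.6,0],
    [37.5,7.6,0],
    [37.5,7.6,0]
  ],
  "angular": [
    [0,0,0.01],
    [0,0,0.05],
    [0,0,0.05],
    [0,0,0.05],
    [0,0,0.05],
    [0,0,0.05],
    [0,0,0.05],
    [0,0,0.05],
    [0,0,0.05],
    [0,0,0.05],
    [0,0,0.05],
    [0,0,0.05],
    [0,0,0.05],
    [0,0,0.05]
  ]
}}

```text
time_s: 5.32
eef_pos: [0.564, 0.0679, 0.1503]
ee_rot: [-2.173, -2.268, 0.003]
contact_force: [-0.4, -0.7, -0.7]
gripper_width: 0.0294
grip_force: 39.7
```

```bash
python3 go.py .565 .0693 .09 .0425; python3 - <<'E'
from station import *
import cv2,numpy as np
P={n:capture(n)["pixels"] for n in("side","top")}
a=cv2.resize(P["top"][140:230,178:278],(400,360),interpolation=cv2.INTER_CUBIC);b=cv2.resize(P["side"][160:280,190:290],(400,480),interpolation=cv2.INTER_CUBIC)
cv2.imwrite("pics/hover.png",np.hstack([np.pad(a,((0,120),(0,0),(0,0))),b]))
E
```

```text
t 5.32 pos [0.564  0.0679 0.1503] F [-0.4 -0.7 -0.7] w 0.0294 g 39.7
trans cm [0.14 0.12 6.03] ang [-0.002  0.001  0.   ]
```

View pics/hover.png

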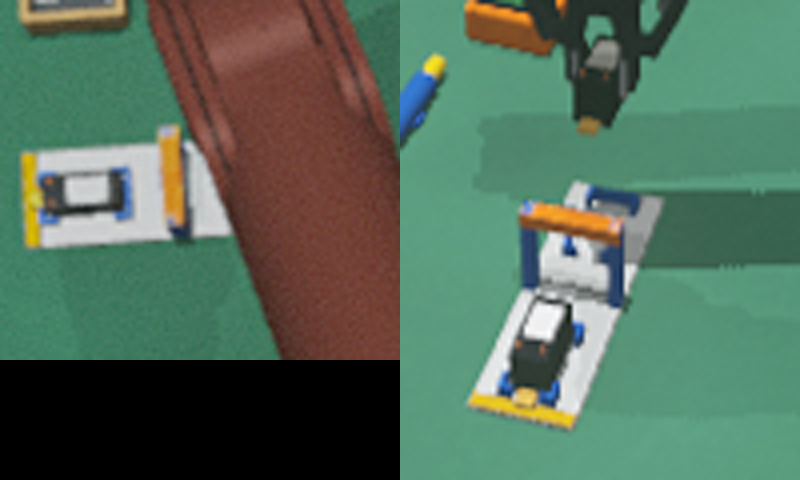

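The held block hangs upright, tab toward the camera at side crop (589,127), and the pocket lies behind the handle. Next I'll measure the held block relative to the TCP from its tab and label.

```bash
python3 - <<'E'
from station import *
from fit import *
p=capture("side"); s=observe(); e=s["eef_pos"]
I=p["pixels"].astype(int); B,G,Rr=I[...,0],I[...,1],I[...,2]
yel=(Rr>B*1.6)&(Rr>G*1.15)
whi=(abs(Rr-B)<40)&(G>Rr-25)&(G<Rr*1.12)&(G>95)
def cen(m,roi):
    l,t,r,b=roi; n,L,st,c=cv2.connectedComponentsWithStats(m[t:b,l:r].astype(np.uint8)); k=1+st[1:,4].argmax(); return c[k]+[l,t],st[k,4]
tab,n1=cen(yel,(230,184,246,198)); lab,n2=cen(whi,(233,168,248,180)); slab,n3=cen(whi,(219,232,235,248))
print(tab,n1,lab,n2,slab,n3)
z0=e[2]-.0131
# tab: ray vs model centroid
q=[e[0],e[1],.0425,z0]
hull=cv2.convexHull(proj(p,place(BLOCK[1][[2,3,6,7,1,5]],q)).astype(np.float32)); M=cv2.moments(hull)
mt=np.array([M['m10'],M['m01']])/M['m00']
print("tab offset from TCP-centred",(ray(p,tab,z0+.004)-ray(p,mt,z0+.004)).round(4))
# label
qs=[.5617,.1472,.0425,0]; c=place(np.array([[0,.078,.045]]),qs)[0]
lo=ray(p,slab,.045)-c; print("seated label off",lo.round(4))
print("held centre minus TCP",(ray(p,lab,z0+.04)-lo-[e[0],e[1],z0+.04]).round(4))
E
```

```text
[236.75  190.375] 16 [240.75609756 172.82926829] 41 [225.71686747 237.61445783] 166
tab offset from TCP-centred [ 0.0006 -0.0037  0.    ]
seated label off [ 0.0022 -0.0142 -0.    ]
held centre minus TCP [-0.0012  0.007   0.    ]
```

```bash
python3 - <<'E'
from station import *
from fit import *
p=capture("side"); e=observe()["eef_pos"]; z0=e[2]-.0131
for roi in ((228,186,250,200),(226,188,250,200),(228,183,242,200)):
    q,c=fit([(p,roi,fg(p,roi))],BLOCK,[e[0],e[1],.0425,z0],(0,1)); print((q[:2]-e[:2]).round(4),c)
roi=(200,195,262,275); v=[(p,roi,fg(p,roi))]
print(fit(v,CARR+SEAT,[.5617,.1472,.0425,0]))
m=fg(p,(226,182,250,200)); print((m*9).astype(int))
E
```

```text
[ 0.0008 -0.0012] 9.122449828125493
[ 0.0009 -0.0007] 6.430748909518588
[-0.002 -0.001] 7.153861255459431
(array([0.56140763, 0.14774776, 0.0417105 , 0.        ]), np.float64(32.5206032477638))
[[0 0 0 0 0 0 0 0 9 8 9 9 7 9 8 7 6 7 9 9 9 9 0 0]
 [0 0 0 0 0 0 0 0 9 8 7 9 6 8 7 9 7 7 9 9 9 0 0 0]
 [0 0 0 0 0 0 0 0 9 8 8 9 7 9 8 8 7 8 9 9 3 0 0 0]
 [0 0 0 0 0 0 0 0 9 9 8 8 8 8 8 8 9 9 9 0 0 0 0 0]
 [0 0 0 0 0 0 0 0 9 8 8 9 8 9 9 7 8 9 7 0 0 0 0 0]
 [0 0 0 0 0 0 0 0 9 8 7 8 8 7 7 7 9 9 0 0 0 0 0 0]
 [0 0 0 0 0 0 0 0 9 9 9 7 3 6 6 8 9 7 0 0 0 0 0 0]
 [0 0 0 0 0 0 0 0 3 9 9 9 9 9 9 8 9 1 0 0 0 0 0 0]
 [0 0 0 0 0 0 0 0 9 9 9 9 9 9 9 9 8 0 0 0 0 0 0 0]
 [0 0 0 0 0 0 0 0 9 9 9 9 9 9 0 0 0 0 0 0 0 0 0 0]
 [0 0 0 0 0 0 0 0 9 9 9 9 9 5 0 0 0 0 0 0 0 0 0 0]
 [0 0 0 0 0 0 0 0 5 7 9 9 9 0 0 0 0 0 0 0 0 0 0 0]
 [0 0 0 0 0 0 0 0 0 0 0 0 0 0 0 0 0 0 0 0 0 0 0 0]
 [0 0 0 0 0 0 0 0 0 0 0 0 0 0 0 0 0 0 0 0 0 0 0 0]
 [0 0 0 0 0 0 0 0 0 0 0 0 0 0 0 0 0 0 0 0 0 0 0 0]
 [0 0 0 0 0 0 0 0 0 0 0 0 0 0 0 0 0 0 0 0 0 0 0 0]
 [0 0 0 0 0 0 0 0 0 0 0 0 0 0 0 0 0 0 0 0 0 0 0 0]
 [0 0 0 0 0 0 0 0 0 0 0 0 0 0 0 0 0 0 0 0 0 0 0 0]]
```

{"op": "move_arm", "data": {
  "hand": [2.5,2.5,2.5,2.5,2.5,2.5,2.5,2.5],
  "translation": [
    [0.25,0.1,2],
    [0.25,0.1,5],
    [0.25,0.1,8],
    [0.25,0.1,10],
    [0.25,0.1,10.5],
    [0.25,0.1,10.5],
    [0.25,0.1,10.5],
    [0.25,0.1,10.5]
  ],
  "angular": [
    [0,0,0],
    [0,0,0],
    [0,0,0],
    [0,0,0],
    [0,0,0],
    [0,0,0],
    [0,0,0],
    [0,0,0]
  ]
}}

```text
time_s: 6.18
eef_pos: [0.5666, 0.0716, 0.0481]
ee_rot: [2.173, 2.267, 0.003]
contact_force: [0.3, -0.3, -1.2]
gripper_width: 0.0294
grip_force: 39.7
```

```bash
python3 go.py .5648 .0704 .0185 .0425
```

```text
t 6.18 pos [0.5666 0.0716 0.0481] F [ 0.3 -0.3 -1.2] w 0.0294 g 39.7
trans cm [-0.12 -0.19  2.96] ang [ 0.003 -0.     0.   ]
```

{"op": "move_arm", "data": {
  "hand": [2.5,2.5,2.5],
  "translation": [
    [-0.1,-0.15,0.4],
    [-0.1,-0.15,0.8],
    [-0.1,-0.15,0.8]
  ],
  "angular": [
    [0,0,0],
    [0,0,0],
    [0,0,0]
  ]
}}

```text
time_s: 6.43
eef_pos: [0.5637, 0.0704, 0.0381]
ee_rot: [2.173, 2.268, -0.0]
contact_force: [-0.2, -0.8, -2.6]
gripper_width: 0.0296
grip_force: 39.7
```

```bash
python3 - <<'E'
from station import *
for i in range(4):
    print(observe()["eef_pos"].round(4)); p=capture("side")
E
python3 go.py .5648 .0704 .0185 .0425
```

```text
[0.5637 0.0704 0.0381]
[0.5637 0.0705 0.0382]
[0.5638 0.0706 0.0384]
[0.564  0.0706 0.0385]
t 6.63 pos [0.564  0.0707 0.0385] F [ 0.1  0.6 -1.7] w 0.0293 g 39.7
trans cm [-0.03  0.08  2.  ] ang [ 0.    -0.     0.001]
```

{"op": "move_arm", "data": {
  "hand": [2.5,2.5,2.5,2.5,2.5,2.5,2.5],
  "translation": [
    [0,0.05,0.4],
    [0,0.05,0.8],
    [0,0.05,1.1],
    [0,0.05,1.4],
    [0,0.05,1.7],
    [0,0.05,1.9],
    [0,0.05,1.9]
  ],
  "angular": [
    [0,0,0],
    [0,0,0],
    [0,0,0],
    [0,0,0],
    [0,0,0],
    [0,0,0],
    [0,0,0]
  ]
}}

```text
time_s: 7.22
eef_pos: [0.5641, 0.0706, 0.0187]
ee_rot: [-2.173, -2.268, 0.001]
contact_force: [0.0, -0.6, -2.6]
gripper_width: 0.0293
grip_force: 39.7
```

{"op": "move_arm", "data": {
  "hand": [2.5,2.5,2.5],
  "translation": [
    [0,0,0.1],
    [0,0,0.15],
    [0,0,0.15]
  ],
  "angular": [
    [0,0,0],
    [0,0,0],
    [0,0,0]
  ]
}}

```text
time_s: 7.47
eef_pos: [0.5645, 0.0707, 0.0181]
ee_rot: [2.173, 2.269, 0.0]
contact_force: [-1.8, -0.1, 1.7]
gripper_width: 0.0292
grip_force: 39.9
```

Contact is at the expected seated height, so I'll release and rise.

{"op": "move_arm", "data": {
  "hand": [3.5,4.4,4.6,4.6,4.6,4.6,4.6,4.6,4.6,4.6,4.6,4.6,4.6,4.6],
  "translation": [
    [0,0,0.1],
    [0,0,0.1],
    [0,0,0.1],
    [0,0,0],
    [0,0,0],
    [0,0,-1],
    [0,0,-3],
    [0,0,-6],
    [0,0,-10],
    [0,0,-14],
    [0,0,-18],
    [0,0,-20],
    [0,0,-20],
    [0,0,-20]
  ],
  "angular": [
    [0,0,0],
    [0,0,0],
    [0,0,0],
    [0,0,0],
    [0,0,0],
    [0,0,0],
    [0,0,0],
    [0,0,0],
    [0,0,0],
    [0,0,0],
    [0,0,0],
    [0,0,0],
    [0,0,0],
    [0,0,0]
  ]
}}

```text
time_s: 8.63
eef_pos: [0.565, 0.0708, 0.2198]
ee_rot: [2.172, 2.267, 0.003]
contact_force: [0.1, -1.1, -0.2]
gripper_width: 0.0461
grip_force: 0.0
```

```bash
python3 go.py .5615 .1473 .2 -1.528; python3 - <<'E'
from station import *
from fit import *
p=capture("side"); I=p["pixels"]
roi=(200,195,262,275)
q,c=fit([(p,roi,fg(p,roi))],CARR+SEAT+LOOSE,[.5615,.1473,.0425,0]); print(q,c)
cv2.imwrite("pics/placed.png",cv2.resize(I[190:280,195:275],(640,720)[:2] if 0 else (533,600),interpolation=cv2.INTER_CUBIC))
E
```

```text
t 8.63 pos [0.565  0.0708 0.2198] F [ 0.1 -1.1 -0.2] w 0.0461 g 0.0
trans cm [ 7.65 -0.03  1.98] ang [ 0.003 -0.002  1.571]
[0.56117497 0.14818362 0.03905088 0.        ] 40.67769842542723
```

View pics/placed.png

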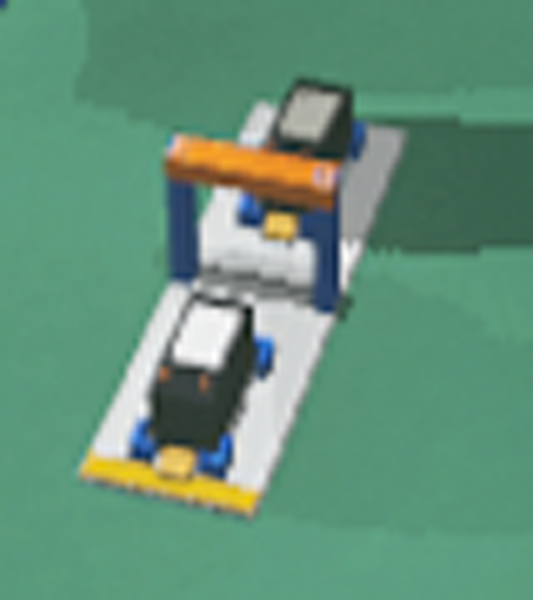

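The loose block sits between the blue walls, its tab at crop (280,225) through the slot towards the yellow end. The seated block's tab is at (177,460). I'll check tab and label spacing numerically; it should be 156 mm.

```bash
python3 - <<'E'
from station import *
from fit import *
p=capture("side"); I=p["pixels"].astype(int); B,G,Rr=I[...,0],I[...,1],I[...,2]
k=6.66
def cen(m,l,t,r,b):
    l,t,r,b=[int(v) for v in (195+l/k,190+t/k,195+r/k,190+b/k)]
    n,L,st,c=cv2.connectedComponentsWithStats(m[t:b,l:r].astype(np.uint8)); j=1+st[1:,4].argmax(); return c[j]+[l,t],st[j,4]
whi=(abs(Rr-B)<40)&(Rr>G-14)&(G>95); yel=(Rr>B*1.6)&(Rr>G*1.12)
a,n=cen(whi,265,75,355,150); b,n2=cen(whi,165,290,258,375)
c,n3=cen(yel,250,205,310,245)
print(a,n,b,n2,c,n3)
d=ray(p,b,.045)-ray(p,a,.045); R_=.0415
print("label diff in carrier", d[0]*np.cos(R_)+d[1]*np.sin(R_), -d[0]*np.sin(R_)+d[1]*np.cos(R_))
from scipy.spatial.transform import Rotation as R
t=ray(p,c,.009+.001); print("tab in carrier",R.from_euler('z',-R_).apply(t-[.5614,.1476,0]))
E
```

```text
[239.69117647 206.86764706] 68 [224.73381295 238.30215827] 139 [236.77777778 223.38888889] 18
label diff in carrier 0.0011595291558700541 0.14895479336831413
tab in carrier [-0.00023987 -0.03992395  0.01      ]
```

{"op": "move_arm", "data": {
  "hand": [4.6,4.6,4.6,4.6,4.6,4.6,4.6,4.6,4.6,4.6,4.6,4.6,4.6,4.6,4.6,4.6,4.6],
  "translation": [
    [7.65,0,2],
    [7.65,0,2],
    [7.65,0,2],
    [7.65,0,2],
    [7.65,0,2],
    [7.65,0,2],
    [7.65,0,2],
    [7.65,0,2],
    [7.65,0,2],
    [7.65,0,2],
    [7.65,0,2],
    [7.65,0,2],
    [7.65,0,2],
    [7.65,0,2],
    [7.65,0,2],
    [7.65,0,2],
    [7.65,0,2]
  ],
  "angular": [
    [0,0,-1.571],
    [0,0,-1.571],
    [0,0,-1.571],
    [0,0,-1.571],
    [0,0,-1.571],
    [0,0,-1.571],
    [0,0,-1.571],
    [0,0,-1.571],
    [0,0,-1.571],
    [0,0,-1.571],
    [0,0,-1.571],
    [0,0,-1.571],
    [0,0,-1.571],
    [0,0,-1.571],
    [0,0,-1.571],
    [0,0,-1.571],
    [0,0,-1.571]
  ]
}}

```text
time_s: 10.15
eef_pos: [0.5609, 0.147, 0.1974]
ee_rot: [0.065, -3.14, 0.0]
contact_force: [-0.3, 0.3, 0.1]
gripper_width: 0.046
grip_force: 0.0
```

```bash
python3 go.py .5614 .1475 .061 1.613
```

```text
t 10.15 pos [0.5609 0.147  0.1974] F [-0.3  0.3  0.1] w 0.046 g 0.0
trans cm [-0.06  0.04 13.64] ang [-0.    -0.001 -0.001]
```

{"op": "move_arm", "data": {
  "hand": [4.6,4.6,4.6,4.6,4.6,4.6,4.6,4.6],
  "translation": [
    [-0.05,0,3],
    [-0.05,0,6.5],
    [-0.05,0,9],
    [-0.05,0,11],
    [-0.05,0,12.5],
    [-0.05,0,13.6],
    [-0.05,0,13.6],
    [-0.05,0,13.6]
  ],
  "angular": [
    [0,0,0],
    [0,0,0],
    [0,0,0],
    [0,0,0],
    [0,0,0],
    [0,0,0],
    [0,0,0],
    [0,0,0]
  ]
}}

```text
time_s: 10.82
eef_pos: [0.5616, 0.1473, 0.0619]
ee_rot: [0.067, -3.14, -0.0]
contact_force: [0.4, 0.9, 0.3]
gripper_width: 0.0458
grip_force: 0.0
```

```bash
python3 go.py .5614 .1475 .061 1.613; python3 - <<'E'
from station import *
import cv2,numpy as np
p=capture("side")["pixels"]
cv2.imwrite("pics/handle.png",cv2.resize(p[170:280,190:290],(540,594),interpolation=cv2.INTER_CUBIC))
E
```

```text
t 10.82 pos [0.5616 0.1473 0.0619] F [0.4 0.9 0.3] w 0.0458 g 0.0
trans cm [0.01 0.02 0.09] ang [ 0.    -0.001  0.001]
```

View pics/handle.png

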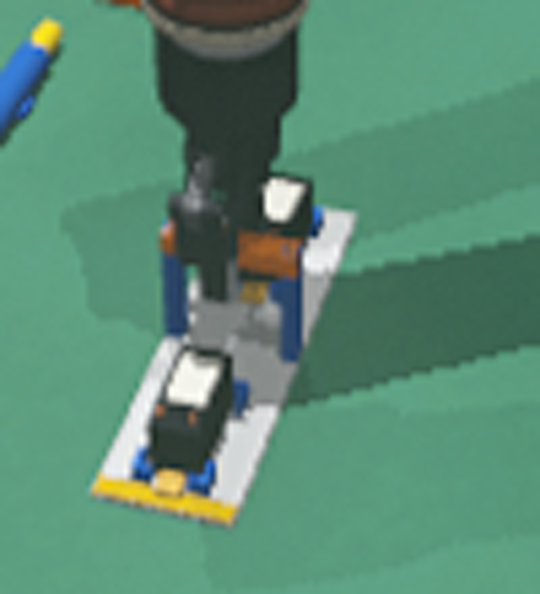

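The near finger hangs in front of the bar at (210,260), between the posts at (175,290) and (290,315). The finger is off the blocks and both blocks are in place, so I'll close firmly.

{"op": "move_arm", "data": {
  "hand": [3.5,2.5,1.8,1.2,1,1,1,1,1,1],
  "translation": [
    [0,0,0.1],
    [0,0,0.1],
    [0,0,0.1],
    [0,0,0.1],
    [0,0,0.1],
    [0,0,0.1],
    [0,0,0.1],
    [0,0,0.1],
    [0,0,0.1],
    [0,0,0.1]
  ],
  "angular": [
    [0,0,0],
    [0,0,0],
    [0,0,0],
    [0,0,0],
    [0,0,0],
    [0,0,0],
    [0,0,0],
    [0,0,0],
    [0,0,0],
    [0,0,0]
  ],
  "grip_force": 90
}}

```text
time_s: 11.7
eef_pos: [0.5621, 0.1469, 0.0618]
ee_rot: [-0.067, 3.14, -0.001]
contact_force: [-2.0, -1.3, 6.2]
gripper_width: 0.0144
grip_force: 88.0
```

Gripped (14.4 mm opening, 88 N). Lift 14 cm gently.

{"op": "move_arm", "data": {
  "hand": [1,1,1,1,1,1,1,1,1,1,1,1,1,1,1,1,1,1,1],
  "translation": [
    [0,0,-0.3],
    [0,0,-0.8],
    [0,0,-1.6],
    [0,0,-2.6],
    [0,0,-3.8],
    [0,0,-5],
    [0,0,-6.2],
    [0,0,-7.4],
    [0,0,-8.6],
    [0,0,-9.8],
    [0,0,-11],
    [0,0,-12],
    [0,0,-12.8],
    [0,0,-13.4],
    [0,0,-13.8],
    [0,0,-14],
    [0,0,-14],
    [0,0,-14],
    [0,0,-14]
  ],
  "angular": [
    [0,0,0],
    [0,0,0],
    [0,0,0],
    [0,0,0],
    [0,0,0],
    [0,0,0],
    [0,0,0],
    [0,0,0],
    [0,0,0],
    [0,0,0],
    [0,0,0],
    [0,0,0],
    [0,0,0],
    [0,0,0],
    [0,0,0],
    [0,0,0],
    [0,0,0],
    [0,0,0],
    [0,0,0]
  ]
}}

```text
time_s: 13.28
eef_pos: [0.5614, 0.147, 0.2003]
ee_rot: [0.068, -3.14, 0.0]
contact_force: [-0.6, -0.2, -7.1]
gripper_width: 0.0144
grip_force: 87.9
```

```bash
python3 go.py .5614 .1475 .2 1.613; python3 - <<'E'
from station import *
import cv2,numpy as np
p=capture("side")["pixels"]
cv2.imwrite("pics/lift.png",cv2.resize(p[110:270,180:300],(450,600),interpolation=cv2.INTER_CUBIC))
E
```

```text
t 13.28 pos [0.5614 0.147  0.2003] F [-0.6 -0.2 -7.1] w 0.0144 g 87.9
trans cm [-0.01  0.05  0.03] ang [-0.    -0.001  0.001]
```

View pics/lift.png

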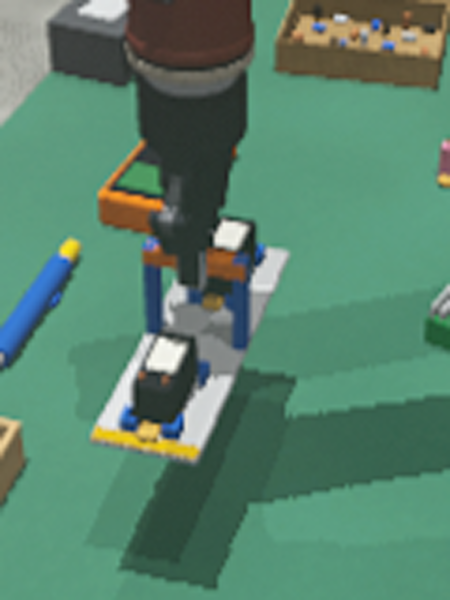

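The carrier is up with both blocks in their pockets (tabs at (150,430) and (212,300)). I'll check level numerically.

```bash
python3 - <<'E'
from station import *
import fit as F, numpy as np
from scipy.optimize import minimize
p=capture("side"); roi=(195,200,262,238); m=F.fg(p,roi); z=observe()["eef_pos"][2]-.0615
def place(P,q): return F.R.from_euler('xyz',[q[3],q[4],q[2]]).apply(P-[0,0,.08])+[q[0],q[1],z+.08]
F.place=place
c=lambda q:((F.render(p,F.CARR+F.SEAT,q,roi)-m)**2).sum()
x0=np.array([.5615,.1472,.0425,0,0]); sx=np.vstack([x0]+[x0+np.eye(5)[i]*[.005,.005,.05,.05,.05][i] for i in range(5)])
r=minimize(c,x0,method="Nelder-Mead",options=dict(initial_simplex=sx,maxiter=600)); print(r.x.round(4),r.fun,c(x0))
r=minimize(lambda v:c([*x0[:2],x0[2],v[0],v[1]]),[0,0],method="Nelder-Mead",options=dict(initial_simplex=[[0,0],[.05,0],[0,.05]])); print(r.x.round(4),r.fun,"z",z)
E
```

```text
[ 0.5545  0.1571  0.0887  0.1306 -0.0767] 10.69625280598498 41.83267638224194
[-0.0598 -0.0086] 32.029399940972354 z 0.13885617451365073
```

```bash
python3 - <<'E'
from station import *
import fit as F, numpy as np, cv2
P={n:capture(n) for n in("top","side")}; z=.1388; q=[.5615,.1472,.0425,z]
out=[]
for n,(l,t,r,b) in (("top",(150,140,270,230)),("side",(190,150,270,240))):
    k=400/(r-l); im=cv2.resize(P[n]["pixels"][t:b,l:r],(400,int((b-t)*k)),interpolation=cv2.INTER_CUBIC)
    h=cv2.convexHull(F.proj(P[n],F.place(F.CARR[0],q)).astype(np.float32))
    cv2.polylines(im,[np.int32((h+.5-[l,t])*k)],True,(0,0,255),1)
    out.append(np.vstack([im,np.zeros((450-im.shape[0],400,3),np.uint8)]))
cv2.imwrite("pics/level.png",np.hstack(out))
E
```

```text
(no output)
```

View pics/level.png

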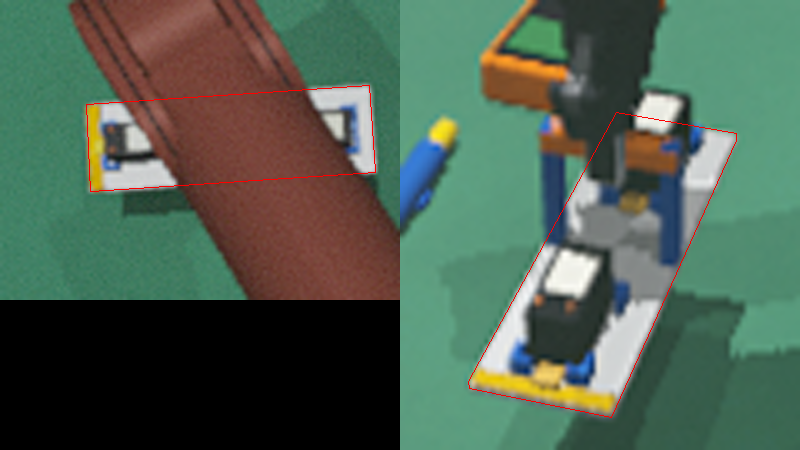

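The predicted level plate outline (underside at 0.139 m) matches the real plate at both ends in both views, so the tilt is well under the limit. Both blocks are in place, so I'm handing in.

```bash
python3 -c "
from station import *
s=observe(); print(s['grip_force'],abs(s['qvel']).max()); print(sign_off())"
```

```text
87.93317198753357 0.0027976713119032028
the job is handed in; nothing more can be done
None
```

The loose block is seated in the empty pocket with its tab towards the yellow end. The carrier is held level by its orange handle about 14 cm off the bench with both blocks in place, and the job is handed in, though the sign-off returned no verdict.

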